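# Hold the drain pump's filter cap half-turned before the lock

### The arm

A 6-joint arm with a two-finger parallel gripper is mounted at the origin on the work surface. World frame = base frame: x ahead of the robot, y to its left, z up, the work surface at z = 0. Lengths are in mm, angles in rad, forces in N, time in s.
With the tool pointing down it reaches from about 275 to 975 mm from the base axis. Payload 8.4 kg.
Tool frame: the origin (TCP) lies midway between the tips of the shut fingers; the grasp point (between the pads) lies 19 mm behind it; z points along the fingers, y is the line along which they close (so a half turn about z gives the same grasp; the last joint's range is limited). The gripper opens to 92 mm and grips with 3 to 60 N. Pads are 20 mm wide; open, the fingers measure 128 mm over their backs; the gripper's body (75 mm by 189 mm) begins 69 mm behind the grasp point.
Start: joints at [-1.343, 0.353, 1.633, -0, 1.155, -0.002], TCP at [142.362, -608.573, 214.583] pointing down, gripper open.
Joint ranges: [-2.63, 2.63], [-0.92, 2.1], [0.06, 2.66], [-1.3, 4.44], [0, 2.69], [-3.02, 3.02]. Speed limits (rad/s): [2.22, 2.22, 2.79, 3.14, 3.14, 3.14].

### API

Orientations are given as a unit quaternion [x, y, z, w].
In Python, from rig import robot gives the robot as it stands.
- The arm moves only by the tool carry_out, never from a script. Its argument "rows" is a list of rows, each a list of 4 numbers: the shift along the tool's x, y, z in mm, then the turn about the tool's z in rad. A call has 1 to 8 rows; each row shifts and turns the commanded pose from where the row before left it, along the tool's axes as they then stand; what a row does not reach is not made up. A row lasts 1/8 s, in which the tool goes at most 62.5 mm and 10.7 degrees, less where a joint would pass 70% of its speed; a pose out of reach is approached as far as the arm can. A call is refused whole if a number of a shift passes 62.5 or a number of a turn 0.188, either way. A call with a gripper value outside its range is refused whole. "gripper" is the finger opening in mm, from 0 to 91.9, set as the call begins (left out, the last holds). The fingers move at their own pace and stop on an object; the grip force is fixed at half the most. Time passes only in rows, so rows that do not move let the fingers close. It gives the time, the measured TCP pose, the force, the opening and the grip force at its end, in the units of the state.
- robot.observe(): the state, without advancing time (a new reading comes with each control period).
- robot.grab_frame(name): name is "scene" or "top" or "wrist"; returns the picture (420x560x3 uint8, red, green, blue); there is no depth.
- robot.camera_model(name): a dict with "camera_matrix" (3x3 intrinsics, pixels), "xyz" and "rotation" of the camera in the world. Camera axes: x right, y up, looking along -z (the intrinsics and any distortion apply to the point x, -y, -z); pixel columns grow to the right and rows downward; lengths in mm; the calibration is good to about 2 mm. A picture is of the moment at which its call begins: read the wrist's pose just before it. camera_model takes no time and is no camera call; for the wrist camera it gives the pose at the moment of the call.
- robot.hand_in(): hands the job in; it is judged then, once.
The state is a dict: "t": time; "joint_pos": joint angles; "qvel": joint speeds; "joint_torque": joint torques, N m; "eef_pos": TCP position; "ee_rot": TCP orientation; "contact_force": force on the tool from outside, world axes, zero at the start; "wrist_torque": the same for the moment, N m; "opening": finger opening in mm; "gripper_force": force on a finger pad.
Only numpy, scipy, OpenCV 4.12 (cv2) and the standard library are available. Lean on these libraries where they do the work, as an engineer would, in place of code of your own. Each camera call takes 0.05 s, during which the arm holds its last target. There are 200 camera calls.

### The job

The drain pump has been cleaned: take its bayonet filter cap (the one with two pins and a straight grip bar) out of the parts tray and set it fully down into the pump's upright socket, pins through the two slots. Turn it clockwise, seen from above, halfway to the lock - about 45 degrees - without letting it click, and finish there still gripping the cap and holding it still, so that I can check all round that the flange sits flat before it is locked. Leave everything else on the counter and in the tray where it is.

Things in the scene. Friction and masses are not known exactly. Their poses are not given: they have to be found in the camera images.
- filter_cap: White bayonet filter cap of the drain pump, loose, about 90 g, 66 mm tall, standing handle up in one of the tray's four compartments. Origin: centre of its foot; z up; x along its grip bar. Plug (lint basket) 48 mm in diameter, z 0 to 36 mm, foot tapered to 36 mm over the lowest 9 mm; flange 74 mm in diameter, z 36 to 42 mm; grip bar on top. The same after a half turn.
- cap_flange (a point): Centre of the underside of the cap's flange, 36 mm above the cap's origin, axes as the cap's. It meets pump_mouth when the cap is fully in.
- cap_grip (a point): Middle of the cap's grip bar, 54 mm above the cap's origin, axes as the cap's. The bar is 56 mm long (x), 12 mm thick (y) and 24 mm tall (z 42 to 66 mm from the cap's origin), standing on the flange.
- cap_pin (a point): Tip of one of the cap's two bayonet pins, 32 mm from its axis along +x, 22 mm above its origin (the other along -x). The pins are round, 8 mm in diameter, in line with the grip bar, below the flange.
- pump: A washing machine's drain pump, light grey plastic, bolted to the counter by its steel plate (does not move). Origin: on the axis of its upright round filter socket at counter height; z up. Socket 85 mm in outer diameter, rim 115 mm above the counter, bore 52 mm across, 49 mm deep. Black and copper motor along +x (to 137 mm out, 84 mm tall), wide hose spigot to -y, thin one to +y.
- pump_mouth (a point): Centre of the socket's mouth at rim height (115 mm above the counter), axes as the pump's: x through the two slots, z up. Play of the seated cap: about 2 mm to each side, 2 mm up and down.
- pump_slot (a point): One of the two slots in the mouth, 30 mm from the axis along the pump's +x at rim height, marked by a moulded dot on the rim; the other is along -x. Slots are 13 mm wide, reach 33.5 mm from the axis and let the cap's pins (5 degrees of play) down through the 8 mm thick mouth ring into a groove 13 mm high. Stops prevent turning anticlockwise from here.
- pump_lock (a point): Lock mark, a moulded bar on the rim 40 mm from the axis along the pump's -y (another along +y). A pin under it is locked, at a hard stop, 90 degrees clockwise (seen from above) from its slot. The cap turns freely for the first 65 degrees or so; then sprung plungers resist (about 0.8 N m) and it clicks over them at 72 to 78 degrees. Halfway, 45 degrees, is free of them.
- tray: Fixed grey open parts tray, 216 x 216 mm, walls 40 mm high and 4 mm thick, floor 4 mm thick, divided into 2 x 2 compartments about 102 mm square (dividers 35 mm high), centres 53 mm from the tray's centre lines; a finger tab on its -x side. Origin: centre of its underside, x and y along its sides. One compartment holds the filter cap, the others one bystander each.
- screw_plug: Bystander, to be left alone: grey round screw plug, ribbed head 46 mm across, 30 mm tall, threaded stem and no grip bar, in its own tray compartment. Origin: centre of its underside.
- impeller: Bystander, to be left alone: grey six-vaned pump impeller, 60 mm across, 26 mm tall, in its own tray compartment. Origin: centre of its underside.
- hose_clamp: Bystander, to be left alone: steel hose clamp, a 53 mm ring with a screw block on one side, 12 mm tall, in its own tray compartment. Origin: centre of its underside.
- screwdriver: Bystander, to be left alone: black-handled screwdriver, 200 mm, lying on the counter between tray and pump. Origin: middle of its length, on its underside.
- wrench: Bystander, to be left alone: steel combination wrench, 180 mm, lying on the counter at the right. Origin: middle of its length, on its underside.
- dosing_cup: Bystander, to be left alone: open white plastic cup, 68 mm across, 60 mm tall, standing on the counter at the left. Origin: centre of its underside.
- detergent: Bystander, to be left alone: white bottle, 72 mm across, 190 mm tall, at the far side. Origin: centre of its underside.
- descaler_jar: Bystander, to be left alone: white jar, 68 mm across, 100 mm tall, at the far side. Origin: centre of its underside.
Things that resemble listed ones, but are neither listed nor needed, are in the scene too. What is shaped like the filter_cap but turquoise is not meant.

How it is judged (in metres and radians):
On the way, in this order (a step that is already met when the one before it is completed fails the run):
1. the filter cap is lifted clear of the tray in the gripper (height (world z) of cap_flange above 0.085 m and contact force between the fingers and filter_cap above 1 N), for 0.2 s.
2. the cap is fully down in the socket, its pins through the slots, not yet turned more than 17 degrees (horizontal distance between cap_flange and pump_mouth below 0.004 m and z of cap_flange in the frame of pump_mouth between -0.003 and 0.0025 m and angle between filter_cap's own z axis and vertical below 0.08 rad and angle between the x axis of filter_cap and the x axis of pump, either way round below 0.3 rad), for 0.05 s.
At the end, for the whole second after the job is handed in: The cap sits in the socket with its flange on the rim (within 2.5 mm above or 3 mm below the rim, within 4 mm of the socket's axis, tilted less than 4.5 degrees), turned 35 to 55 degrees clockwise from the slots, held still, and the fingers still grip it with more than 2 N (horizontal distance between cap_flange and pump_mouth below 0.004 m and z of cap_flange in the frame of pump_mouth between -0.003 and 0.0025 m and angle between filter_cap's own z axis and vertical below 0.08 rad and angle between the x axis of filter_cap and the x axis of pump, either way round between 0.61 and 0.96 rad and contact force between the fingers and filter_cap above 2 N and linear speed of filter_cap below 0.02 m/s and angular speed of filter_cap below 0.1 rad/s); the arm keeps its last pose, push and grip.
It fails at once if the cap is turned into the lock (beyond 74 degrees from the slots, where it clicks) (horizontal distance between cap_flange and pump_mouth below 0.004 m and z of cap_flange in the frame of pump_mouth between -0.003 and 0.0025 m and angle between filter_cap's own z axis and vertical below 0.08 rad and angle between the x axis of filter_cap and the x axis of pump, either way round above 1.3 rad).
It fails at once if a bystander in the tray or on the counter is displaced by more than 30 mm (distance of any of screw_plug, impeller, hose_clamp, screwdriver, wrench, dosing_cup, detergent, descaler_jar from where it was at the start of the episode above 0.03 m).
It also fails if it takes over 48 s, if anything falls off the work surface, if the arm or the gripper's body presses on something with over 40 N, if the wrist force passes 120 N, or if a joint passes its speed limit or range.

## Working session

There is one attempt and no reset: what is moved stays moved. The work goes in short steps, Python scripts to look and compute and a tool call to move; the robot and the scene stay as the last step left them, time stands still between calls to the robot, and variables do not carry over. Pictures are saved under pics/ and viewed, at most 10 in all, crops included, and the job is handed in when it is done.

Besides the shell and the picture viewer there is one more tool, called after "Call:" in YAML: its name, and indented under it one key for each argument. carry_out: Moves the arm, as the interface text tells. Its arguments: {"type":"object","properties":{"rows":{"type":"array","items":{"type":"array","items":{"type":"number"}}},"gripper":{"type":"number"}},"required":["rows"]}

```bash
mkdir -p pics
python3 - <<'E'
from rig import robot
import cv2
s=robot.observe();print(s['t'],s['eef_pos'],s['ee_rot'],s['opening'])
for n in ("scene","top"):
    m=robot.camera_model(n);print(n,m)
    cv2.imwrite(f'pics/{n}0.png',cv2.resize(robot.grab_frame(n)[:,:,::-1],(800,600)))
E
```

```text
0.0 [ 142.22724935 -608.07484697  213.83369442] [ 9.93405207e-01  1.14654175e-01 -9.34968220e-05 -7.12119301e-04] 91.76588044529072
scene {'camera_matrix': array([[392.27571152,   0.        , 278.27696203],
       [  0.        , 392.27571152, 212.22047075],
       [  0.        ,   0.        ,   1.        ]]), 'xyz': array([1464.61914673,  -33.29010399,  757.94344588]), 'rotation': array([0.32676163, 0.30244762, 0.62101452, 0.6450529 ])}
top {'camera_matrix': array([[481.15210607,   0.        , 288.85603609],
       [  0.        , 481.15210607, 209.83063023],
       [  0.        ,   0.        ,   1.        ]]), 'xyz': array([ 441.59106665,   -9.44500538, 1294.13576121]), 'rotation': array([-0.03789203,  0.03562747,  0.71417761, -0.69802952])}
```

View pics/top0.png

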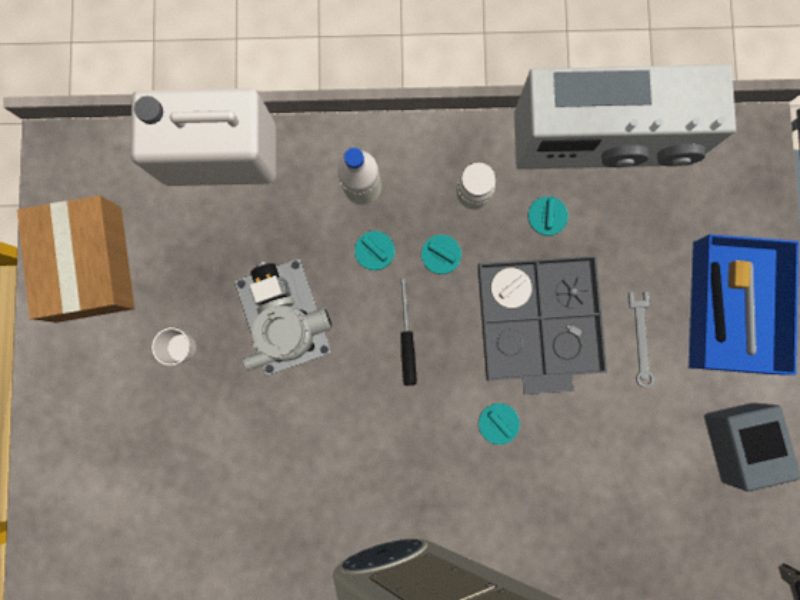

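View pics/scene0.png

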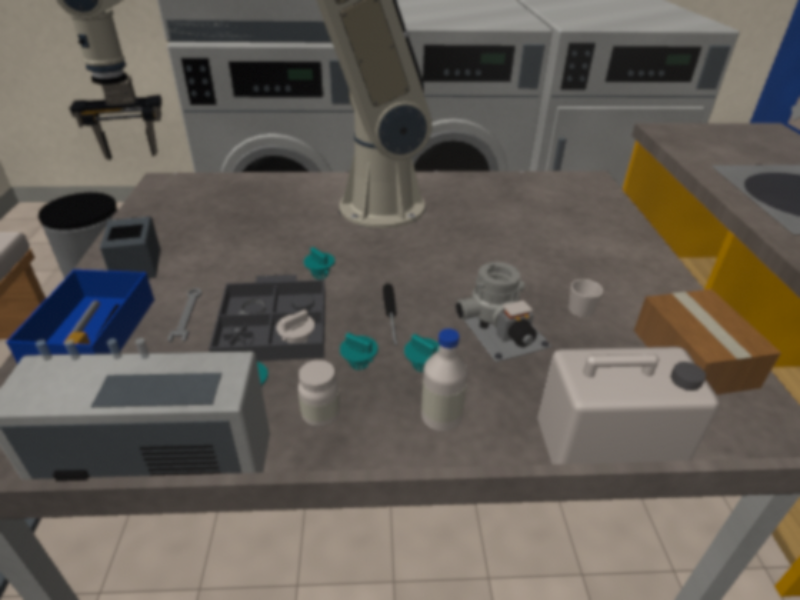

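Top view: the white cap with the grip bar is at (512,287), in the tray's far-left compartment. The lookalikes are the turquoise caps at (375,250), (441,254), (547,215) and (499,424), and the white jar lid at (478,178). I choose the white one in the tray. The pump socket is at (282,332). Next is a close crop of both.

```bash
cat > h.py <<'E'
import numpy as np, cv2
from rig import robot
from scipy.spatial.transform import Rotation as R
def ray(m,u,v):
    K=np.array(m['camera_matrix']);d=np.linalg.inv(K)@[u,v,1]
    return R.from_quat(m['rotation']).apply([d[0],-d[1],-d[2]])
def hit(m,u,v,z):
    d=ray(m,u,v);c=np.array(m['xyz']);return c+d*(z-c[2])/d[2]
def proj(m,p):
    q=R.from_quat(m['rotation']).inv().apply(np.array(p)-m['xyz']);k=m['camera_matrix']@[q[0],-q[1],-q[2]];return k[:2]/k[2]
E
python3 - <<'E'
from h import *
i=robot.grab_frame("top")[:,:,::-1]
# crop origins (560 frame): cap (330,175), pump (160,180), 50x75... 
a=cv2.resize(i[175:235,330:390],(400,400),interpolation=cv2.INTER_CUBIC)
b=cv2.resize(i[195:275,160:240],(400,400),interpolation=cv2.INTER_CUBIC)
cv2.imwrite('pics/crop1.png',np.hstack([a,b]))
m=robot.camera_model("top")
s=.7
print('cap',hit(m,512*s,287*s,46),'pump',hit(m,282*s,332*s,115))
E
```

```text
cap [ 591.17817132 -189.02406994   46.        ] pump [514.23511277 218.57737801 115.        ]
```

View pics/crop1.png

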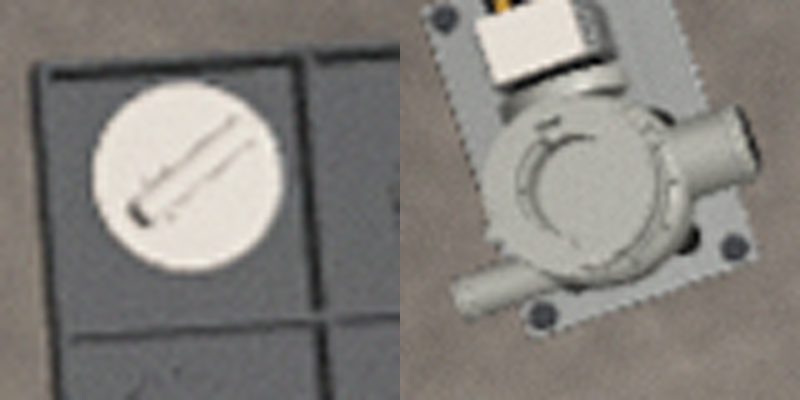

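The crop shows the white flange disc centred at crop (188,177), which is frame px (358.2,201.6). It has a straight bar and no screw ribs, so it is the right part. The bar runs from (135,215) to (245,130), giving a world yaw of about -0.91. The socket is centred at about crop (590,185), with the motor up-left. I'll go above the cap for a wrist view.

Call:
carry_out:
  rows:
    - [33, -19, -10, 0]
    - [33, -19, -10, 0]
    - [33, -19, -10, 0]
    - [33, -19, -10, 0]
    - [33, -19, -10, 0]
    - [33, -19, -10, 0]
    - [33, -19, -10, 0]
    - [33, -19, -10, 0]
  gripper: 91

```text
t: 1.15
eef_pos: [365.5, -399.4, 294.8]
ee_rot: [0.993, 0.115, -0.0, -0.0]
contact_force: [0.3, -1.5, 0.6]
opening: 91.0
gripper_force: 0.0
```

Call:
carry_out:
  rows:
    - [33, -19, 0, 0]
    - [33, -19, 0, 0]
    - [33, -19, 0, 0]
    - [33, -19, 0, 0]
    - [33, -19, 0, 0]
    - [33, -19, 0, 0]
    - [33, -19, 0, 0]
    - [33, -19, 0, 0]

```text
t: 2.15
eef_pos: [587.9, -191.3, 294.3]
ee_rot: [0.993, 0.115, -0.0, -0.0]
contact_force: [0.5, -0.6, 0.1]
opening: 90.9
gripper_force: 0.0
```

Call:
carry_out:
  rows:
    - [0, 0, 0, -0.18]
    - [0, 0, 0, -0.18]
    - [0, 0, 0, -0.18]
    - [0, 0, 0, -0.18]
    - [0, 0, 0, -0.18]
    - [0, 0, 0, -0.18]
    - [0, 0, 0, -0.18]
    - [0, 0, 0, -0.18]

```text
t: 3.15
eef_pos: [587.1, -192.2, 294.3]
ee_rot: [0.669, 0.743, -0.0, -0.0]
contact_force: [-0.9, 0.5, 0.3]
opening: 90.7
gripper_force: 0.0
```

Call:
carry_out:
  rows:
    - [0, 0, 0, -0.18]
    - [0, 0, 0, -0.18]
    - [0, 0, 0, -0.18]
    - [0, 0, 0, 0]
    - [0, 0, 0, 0]

```text
t: 3.78
eef_pos: [587.2, -192.3, 294.4]
ee_rot: [0.451, 0.893, -0.0, -0.0]
contact_force: [-0.5, -0.4, 0.1]
opening: 91.2
gripper_force: 0.0
```

Run:
```python
from h import *
s=robot.observe();x=R.from_quat(s['ee_rot']).as_matrix();print(s['t'],s['eef_pos'],x[:,0],x[:,2],s['joint_pos'])
m=robot.camera_model("wrist");i=robot.grab_frame("wrist")
print(m); 
T=robot.camera_model("top");p=hit(T,358.2,201.55,46);print('cap',p,'px in wrist',proj(m,p))
a=hit(T,330+135/6.667,175+215/6.667,60);b=hit(T,330+245/6.667,175+130/6.667,60);print(np.arctan2(*(b-a)[1::-1]))
cv2.imwrite('pics/w1.png',cv2.resize(i[:,:,::-1],(800,600),interpolation=cv2.INTER_CUBIC))
```

```text
3.775 [ 587.15204622 -192.25653155  294.43874318] [-5.93203562e-01  8.05052471e-01  2.28713249e-04] [-2.63786043e-04  8.97263497e-05 -9.99999961e-01] [-3.18865715e-01  2.78838592e-01  1.55782675e+00  2.60036890e-06
  1.30520593e+00 -9.53898790e-01]
{'camera_matrix': array([[293.1355281 ,   0.        , 272.46448756],
       [  0.        , 293.1355281 , 209.79991368],
       [  0.        ,   0.        ,   1.        ]]), 'xyz': array([ 547.76702208, -137.82241026,  465.49135829]), 'rotation': array([-0.11603407, -0.03817996,  0.30989713,  0.94289032])}
cap [ 589.48149418 -188.43796555   46.        ] px in wrist [274.90344799 183.33324552]
-0.9376459422769909
```

View pics/w1.png

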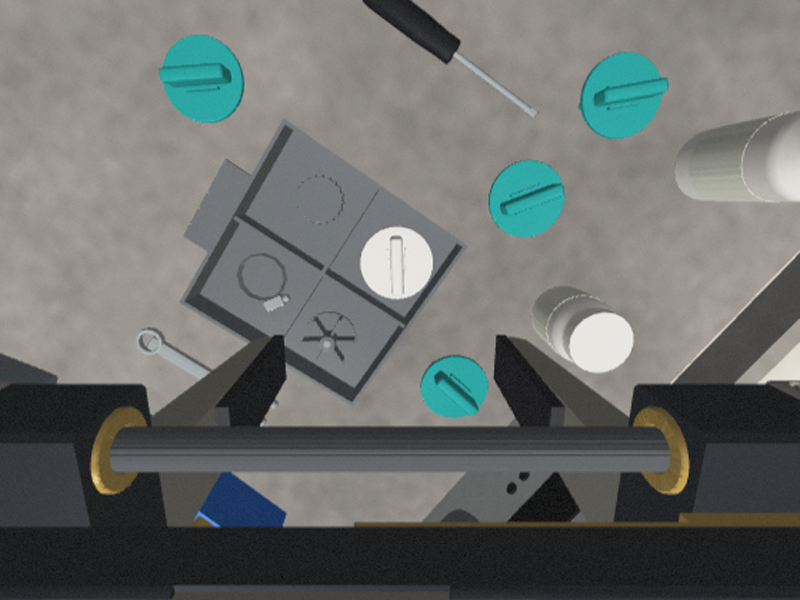

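The wrist view shows the cap's flange centred at (396.5,262.5). Its bar top runs from (396.5,237) to (397,293), nearly along the tool x axis.

Run:
```python
from h import *
s=robot.observe();X=R.from_quat(s['ee_rot']).as_matrix();m=robot.camera_model("wrist")
p=hit(m,396.5*.7,262.5*.7,46);a=hit(m,396.5*.7,237*.7,70);b=hit(m,397*.7,293*.7,70)
d=a-b;print(p,a,b,(a+b)/2,'len',np.linalg.norm(d),'bar yaw',np.arctan2(d[1],d[0]),'tool yaw',np.arctan2(X[1,0],X[0,0]))
T=robot.camera_model("top")
for t in (p,(p+hit(T,358.2,201.55,46))/2):print(X.T@(t-s['eef_pos']))
```

```text
[ 592.95889181 -186.67725249   46.        ] [ 575.96103882 -164.5288491    70.        ] [ 608.57286256 -207.51784482   70.        ] [ 592.26695069 -186.02334696   70.        ] len 53.95910303935559 bar yaw 2.2197842399343086 tool yaw 2.2065089670013163
[  1.04094012   7.99786419 248.4699144 ]
[  1.36491663   6.0761097  248.47018627]
```

Call:
carry_out:
  rows:
    - [1, 7, 0, -0.013]
    - [0, 0, 30, 0]
    - [0, 0, 35, 0]
    - [0, 0, 35, 0]
    - [0, 0, 35, 0]
    - [0, 0, 25, 0]
    - [0, 0, 0, 0]
    - [0, 0, 0, 0]

```text
t: 4.82
eef_pos: [593.1, -187.4, 135.6]
ee_rot: [0.443, 0.896, 0.0, 0.001]
contact_force: [-0.9, -0.2, -0.2]
opening: 91.1
gripper_force: 0.0
```

Run:
```python
from h import *
s=robot.observe();print(s['eef_pos'])
m=robot.camera_model("wrist");i=robot.grab_frame("wrist")
for q in ([592.3,-187,46],[592.3,-187,70]): print(proj(m,q)/.7)
cv2.imwrite('pics/w2.png',cv2.resize(i[:,:,::-1],(800,600),interpolation=cv2.INTER_CUBIC))
```

```text
[ 593.1061364  -187.36381873  135.62355971]
[387.56228591 301.48956091]
[387.44330559 311.62528215]
```

View pics/w2.png

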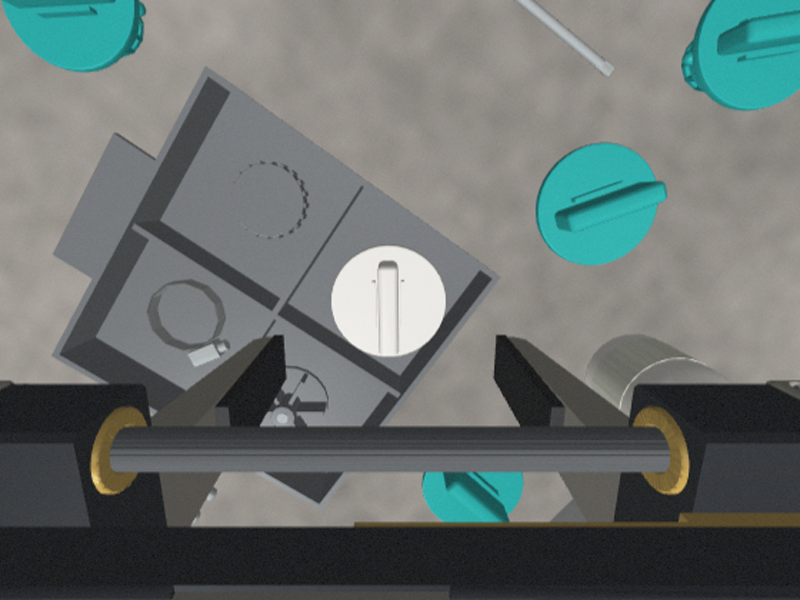

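The flange is centred at (388.5,301) and the bar is vertical between the fingers. This matches the prediction, so I'll go down and grip.

Call:
carry_out:
  rows:
    - [0, 0, 30, 0]
    - [0, 0, 25, 0]
    - [0, 0, 15, 0]
    - [0, 0, 10, 0]
    - [0, 0, 5, 0]
    - [0, 0, 0, 0]

```text
t: 5.62
eef_pos: [592.5, -187.4, 49.8]
ee_rot: [0.443, 0.896, 0.0, 0.0]
contact_force: [0.1, -0.2, -0.7]
opening: 91.2
gripper_force: 0.0
```

Call:
carry_out:
  rows:
    - [0, 0, 0, 0]
    - [0, 0, 0, 0]
    - [0, 0, 0, 0]
    - [0, 0, 0, 0]
    - [0, 0, 0, 0]
    - [0, 0, 0, 0]
    - [0, 0, 0, 0]
    - [0, 0, 0, 0]
  gripper: 3

```text
t: 6.62
eef_pos: [592.3, -187.3, 49.6]
ee_rot: [0.443, 0.896, 0.0, -0.0]
contact_force: [0.2, 0.4, -0.2]
opening: 13.2
gripper_force: 0.0
```

Call:
carry_out:
  rows:
    - [0, 0, 0, 0]
    - [0, 0, 0, 0]
    - [0, 0, 0, 0]

```text
t: 7.0
eef_pos: [592.2, -187.4, 49.6]
ee_rot: [0.443, 0.896, -0.0, -0.0]
contact_force: [-0.1, 0.0, -1.1]
opening: 11.8
gripper_force: 30.0
```

Call:
carry_out:
  rows:
    - [0, 0, -10, 0]
    - [0, 0, -20, 0]
    - [0, 0, -30, 0]
    - [0, 0, -40, 0]
    - [0, 0, -50, 0]
    - [0, 0, -50, 0]
    - [0, 0, -40, 0]
    - [0, 0, 0, 0]

```text
t: 8.0
eef_pos: [594.0, -187.8, 295.0]
ee_rot: [0.443, 0.896, 0.001, 0.004]
contact_force: [-0.7, -0.4, -1.7]
opening: 11.9
gripper_force: 30.0
```

Call:
carry_out:
  rows:
    - [25, 19, 0, 0]
    - [36, 27, 0, 0]
    - [36, 27, 0, 0]
    - [36, 27, 0, 0]
    - [36, 27, 0, 0]
    - [36, 27, 0, 0]
    - [36, 27, 0, 0]
    - [36, 27, 0, 0]

```text
t: 9.0
eef_pos: [588.6, 160.3, 289.0]
ee_rot: [0.443, 0.896, -0.0, -0.0]
contact_force: [0.4, -0.7, -0.9]
opening: 11.6
gripper_force: 30.0
```

Call:
carry_out:
  rows:
    - [36, 27, 0, 0]
    - [25, 19, 0, 0]
    - [8, 6, 0, 0]
    - [0, 0, 0, -0.16]
    - [0, 0, 0, -0.16]
    - [0, 0, 0, -0.16]
    - [0, 0, 0, -0.16]
    - [0, 0, 0, -0.16]

```text
t: 10.0
eef_pos: [588.7, 244.3, 289.2]
ee_rot: [0.057, 0.998, -0.0, -0.0]
contact_force: [-0.6, 0.1, -0.0]
opening: 12.0
gripper_force: 30.0
```

Call:
carry_out:
  rows:
    - [0, 0, 0, -0.16]
    - [0, 0, 0, -0.16]
    - [0, 0, 0, -0.15]
    - [0, 0, 0, 0]
    - [0, 0, 0, 0]

```text
t: 10.62
eef_pos: [588.9, 244.9, 289.4]
ee_rot: [-0.173, 0.985, -0.0, -0.0]
contact_force: [-0.1, -0.1, -1.1]
opening: 12.1
gripper_force: 30.0
```

Run:
```python
from h import *
s=robot.observe();x=R.from_quat(s['ee_rot']).as_matrix();print(s['t'],s['eef_pos'],np.arctan2(x[1,0],x[0,0]),s['joint_pos'],s['opening'])
m=robot.camera_model("wrist");i=robot.grab_frame("wrist")
print(m['xyz'],m['rotation'].tolist()); T=robot.camera_model("top");p=hit(T,198,232,115);print(p,proj(m,p)/.7)
cv2.imwrite('pics/w3.png',cv2.resize(i[:,:,::-1],(800,600),interpolation=cv2.INTER_CUBIC))
```

```text
10.625 [588.88982688 244.88916982 289.44754025] -2.794088766215784 [ 3.91823436e-01  3.14912157e-01  1.51958008e+00 -1.49334998e-04
  1.30751116e+00 -1.52643792e+00] 12.050391638442978
[525.93314164 221.64278624 460.50885938] [-0.07019616928900634, -0.09995796976265371, 0.8126065442408239, 0.5698697275299535]
[515.18378456 217.10113888 115.        ] [388.53716323 179.92422199]
```

View pics/w3.png

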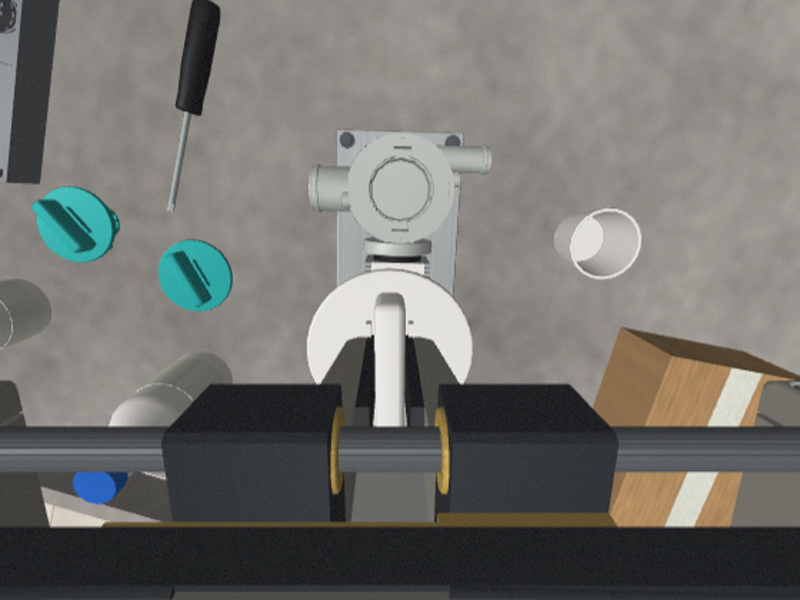

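The socket rim in the wrist view is about (347–456, 132–243). The moulded marks are at (402,147) and (400,229), and the held cap's flange spans columns 307–472 with its front edge at row 270. I'll zoom in on the socket.

Run:
```python
from h import *
s=robot.observe();X=R.from_quat(s['ee_rot']).as_matrix()
m=robot.camera_model("wrist");i=cv2.imread('pics/w3.png')
c=i[115:265,325:475];cv2.imwrite('pics/c3.png',cv2.resize(c,(600,600),interpolation=cv2.INTER_CUBIC))
for zz in (3.6,-2.4+6): print('flange front edge pred row',proj(m,s['eef_pos']+X@[37,0,zz])/.7,proj(m,s['eef_pos']+X@[28,0,-20.4])/.7)
```

```text
flange front edge pred row [390.32720424 268.61312698] [390.47110999 303.57171736]
flange front edge pred row [390.32720424 268.61312698] [390.47110999 303.57171736]
```

View pics/c3.png

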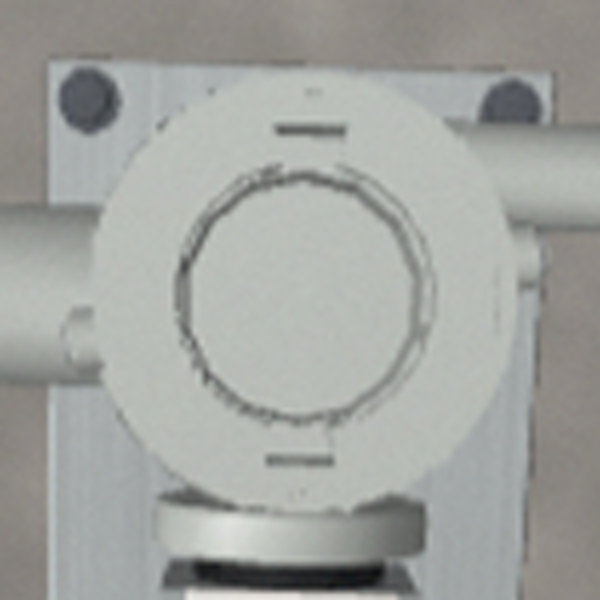

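The crop shows the slots' outer edges at (310,130) and (300,460), the dots at (314,92) and (297,493), and the rim from (92,…) to (518,…). The socket centre is therefore about crop (305,294).

Run:
```python
from h import *
s=robot.observe();X=R.from_quat(s['ee_rot']).as_matrix()
m=robot.camera_model("wrist")
f=lambda u,v:hit(m,(325+u/4)*.7,(115+v/4)*.7,115)
for a,b in (((310,130),(300,460)),((314,92),(297,493)),((92,292),(518,292))):
    A,B=f(*a),f(*b);d=A-B;print((A+B)/2,np.linalg.norm(d),'yaw',np.arctan2(d[1],d[0]),'tool-frame delta',X.T@((A+B)/2-s['eef_pos']))
print(np.arctan2(X[1,0],X[0,0]))
g=hit(m,389.5*.7,270*.7,s['eef_pos'][2]-3.6);print('cap front in tool',X.T@(g-s['eef_pos']))
```

```text
[518.85838716 229.28659056 115.        ] 63.674183893188186 yaw -2.817695504010285 tool-frame delta [ 71.19902748   9.0978135  174.52901098]
[518.7087095  229.31128624 115.        ] 77.36873171812634 yaw -2.8301336258929886 tool-frame delta [ 71.33129869   9.17209408 174.52903623]
[517.61933924 228.85086676 115.        ] 84.91944692039647 yaw -1.2225201062221227 tool-frame delta [ 72.51239026   9.11096913 174.52932888]
-2.793423215946384
cap front in tool [36.40560819 -0.34891928  3.60887829]
```

The rim comes out at 84.9 mm, so the scale is right. I'll centre sideways, correct the yaw by 0.03 and go lower, still short of the pump, for a closer second look.

Call:
carry_out:
  rows:
    - [0, 9, 0, 0.03]
    - [0, 0, 30, 0]
    - [0, 0, 30, 0]
    - [0, 0, 25, 0]
    - [0, 0, 15, 0]
    - [0, 0, 0, 0]
    - [0, 0, 0, 0]

```text
t: 11.55
eef_pos: [586.5, 254.1, 190.6]
ee_rot: [-0.16, 0.987, 0.0, 0.001]
contact_force: [-0.2, -0.3, -0.5]
opening: 11.9
gripper_force: 30.0
```

Run:
```python
from h import *
s=robot.observe();X=R.from_quat(s['ee_rot']).as_matrix();print(s['eef_pos'],np.arctan2(X[1,0],X[0,0]))
m=robot.camera_model("wrist");i=robot.grab_frame("wrist")
np.savez('w4.npz',p=s['eef_pos'],X=X)
q=proj(m,[518.7,229.2,115]);print(q); T=robot.camera_model('top');t=proj(T,[518.7,229.2,115]);print('top crop',(t-[160,195])*5)
u,v=int(q[0])-85,int(q[1])-55
c=i[v:v+120,u:u+160,::-1];print('origin',u,v)
cv2.imwrite('pics/c4.png',cv2.resize(c,(800,600),interpolation=cv2.INTER_CUBIC))
```

```text
[586.49227707 254.14811959 190.60390426] -2.8207593023818665
[270.16119399 129.83165134]
top crop [165.35331744 178.40881157]
origin 185 74
```

View pics/c4.png

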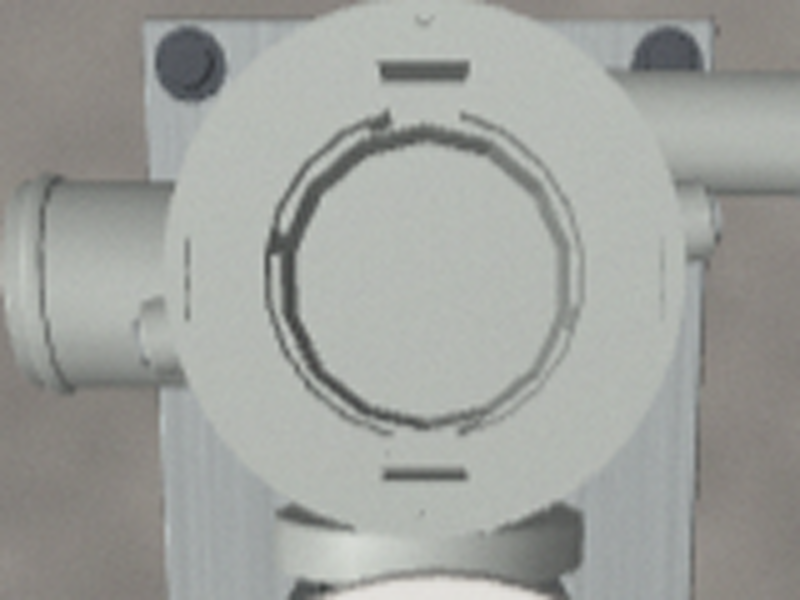

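The close crop shows the slots' outer edges at (424,62) and (425,480), the lock bars at (187,278) and (662,277), and the rim at columns 163 and 687. They agree on a centre of about (424.5,271).

Run:
```python
from h import *
s=robot.observe();X=R.from_quat(s['ee_rot']).as_matrix()
m=robot.camera_model("wrist")
f=lambda u,v:hit(m,185+u/5,74+v/5,115)
for a,b in (((424,62),(425,480)),((425,20),(421,513)),((187,278),(662,277)),((163,270),(687,270))):
    A,B=f(*a),f(*b);d=A-B;print((A+B)/2,np.linalg.norm(d),'yaw',np.arctan2(d[1],d[0]),'delta',X.T@((A+B)/2-s['eef_pos']))
```

```text
[518.70492432 228.99220004 115.        ] 65.41607161563712 yaw -2.820248243766021 delta [72.51680448 -2.52603389 75.68184047]
[518.52493795 228.659903   115.        ] 77.08025879555903 yaw -2.8314064119292213 delta [72.79239728 -2.78461603 75.68128998]
[518.62830432 228.9616798  115.        ] 77.13383322291929 yaw -1.2477605709083575 delta [72.59913942 -2.53083446 75.68168957]
[517.48737662 228.67389473 115.        ] 84.98763235526056 yaw -1.2497907481361628 delta [73.7726026  -2.4441401  75.67956802]
```

The centre estimates agree within about 1 mm and the yaw is -2.82, which is what the tool has now. I'll move over and lower gently.

Call:
carry_out:
  rows:
    - [20, -0.6, 0, 0]
    - [25, -0.6, 0, 0]
    - [20, -0.6, 0, 0]
    - [8, -0.6, 0, 0]
    - [0, 0, 0, 0]
    - [0, 0, 0, 0]

```text
t: 12.35
eef_pos: [518.3, 228.9, 190.0]
ee_rot: [-0.16, 0.987, 0.0, 0.001]
contact_force: [-0.2, -0.0, -1.0]
opening: 11.8
gripper_force: 30.0
```

Call:
carry_out:
  rows:
    - [0, 0, 12, 0]
    - [0, 0, 12, 0]
    - [0, 0, 8, 0]
    - [0, 0, 5, 0]
    - [0, 0, 4, 0]
    - [0, 0, 0, 0]

```text
t: 13.1
eef_pos: [517.3, 228.6, 148.4]
ee_rot: [-0.16, 0.987, -0.0, -0.0]
contact_force: [-0.2, 0.7, -0.3]
opening: 11.9
gripper_force: 30.0
```

Run:
```python
from h import *
s=robot.observe();X=R.from_quat(s['ee_rot']).as_matrix();print(s['eef_pos'],np.arctan2(X[1,0],X[0,0]),X.T@(np.array([518.65,228.95,0])-s['eef_pos']),s['contact_force'],s['wrist_torque'])
```

```text
[517.32142417 228.56661722 148.39813559] -2.820376881935981 [-1.42193907e+00 -5.16113835e-02  1.48397757e+02] [-0.23889339  0.68354045 -0.30448859] [ 0.0878664  -0.10241261 -0.0067962 ]
```

Call:
carry_out:
  rows:
    - [-0.7, 0, 4, 0]
    - [0, 0, 4, 0]
    - [0, 0, 4, 0]
    - [0, 0, 3, 0]
    - [0, 0, 0, 0]

```text
t: 13.72
eef_pos: [517.9, 228.8, 133.3]
ee_rot: [-0.16, 0.987, -0.0, -0.0]
contact_force: [0.8, 0.2, -0.6]
opening: 11.6
gripper_force: 30.0
```

Call:
carry_out:
  rows:
    - [0, 0, 3, 0]
    - [0, 0, 3, 0]
    - [0, 0, 2, 0]
    - [0, 0, 0, 0]

```text
t: 14.22
eef_pos: [517.9, 228.7, 125.4]
ee_rot: [-0.16, 0.987, -0.0, -0.0]
contact_force: [0.4, 0.2, -0.7]
opening: 11.6
gripper_force: 30.0
```

Call:
carry_out:
  rows:
    - [0, 0, 0.7, 0]
    - [0, 0, 0.5, 0]
    - [0, 0, 0, 0]
    - [0, 0, 0, 0]

```text
t: 14.72
eef_pos: [518.1, 228.8, 124.5]
ee_rot: [-0.16, 0.987, 0.0, 0.0]
contact_force: [-0.3, -1.3, 1.3]
opening: 12.2
gripper_force: 30.0
```

Call:
carry_out:
  rows:
    - [0, 0, 0.5, 0]
    - [0, 0, 0, 0]
    - [0, 0, 0, 0]

```text
t: 15.1
eef_pos: [518.1, 228.8, 124.5]
ee_rot: [-0.16, 0.987, 0.0, 0.0]
contact_force: [-2.5, -1.3, 6.5]
opening: 11.9
gripper_force: 30.0
```

The cap is seated: contact force rises with no further descent at the expected height. Next I turn it clockwise, positive about the downward tool z.

Call:
carry_out:
  rows:
    - [0, 0, 0, 0.08]
    - [0, 0, 0, 0.1]
    - [0, 0, 0, 0.1]
    - [0, 0, 0, 0.1]
    - [0, 0, 0, 0]

```text
t: 15.72
eef_pos: [518.7, 229.1, 124.5]
ee_rot: [0.029, 1.0, 0.0, 0.001]
contact_force: [0.4, -0.3, 5.4]
opening: 11.6
gripper_force: 30.0
```

Run:
```python
from h import *
s=robot.observe();X=R.from_quat(s['ee_rot']).as_matrix();print(s['eef_pos'],np.arctan2(X[1,0],X[0,0])+2.82,s['contact_force'],s['wrist_torque'])
```

```text
[518.65211017 229.12624817 124.50136911] 5.903295571777226 [ 0.4040798  -0.34504173  5.41469693] [ 0.05801627 -0.10473953 -0.11373186]
```

Turned 0.38 rad freely; the other half now.

Call:
carry_out:
  rows:
    - [0, 0, 0, 0.1]
    - [0, 0, 0, 0.1]
    - [0, 0, 0, 0.1]
    - [0, 0, 0, 0.1]
    - [0, 0, 0, 0]
    - [0, 0, 0, 0]
    - [0, 0, 0, 0]

```text
t: 16.6
eef_pos: [518.6, 229.1, 124.5]
ee_rot: [0.226, 0.974, 0.0, 0.001]
contact_force: [-0.4, 0.5, 5.6]
opening: 12.0
gripper_force: 30.0
```

Run:
```python
from h import *
s=robot.observe();X=R.from_quat(s['ee_rot']).as_matrix();print(s['eef_pos'],np.arctan2(X[1,0],X[0,0])+2.82-2*np.pi,s['contact_force'],s['wrist_torque'],s['gripper_force'])
i=robot.grab_frame("wrist")
cv2.imwrite('pics/w5.png',cv2.resize(i[:,:,::-1],(800,600),interpolation=cv2.INTER_CUBIC))
```

```text
[518.62629066 229.1033185  124.48745488] -0.7780029693506911 [-0.41014808  0.49321035  5.57728432] [ 0.10018645 -0.12899269 -0.13769853] 30.01617193222046
```

View pics/w5.png

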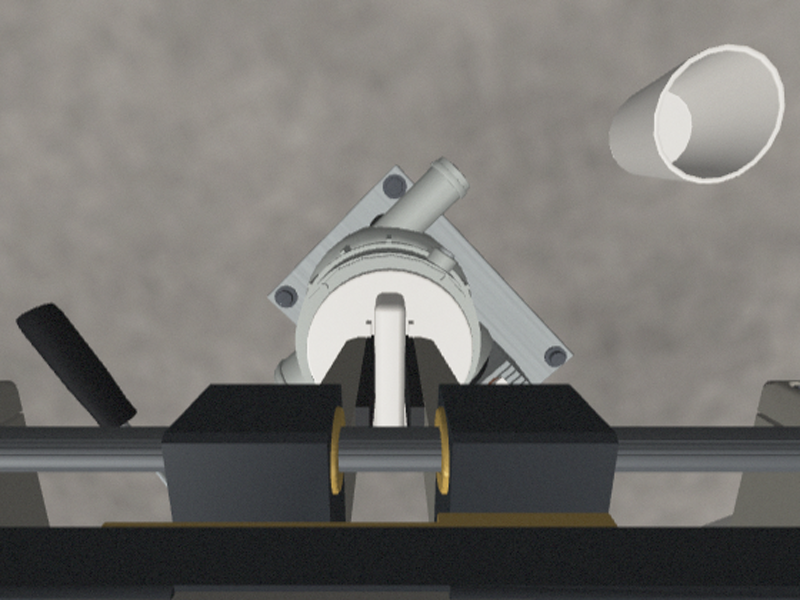

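The picture shows the flange (307–472, front edge at row 270) seated concentrically on the rim. The pump base now sits at about 45° to the bar, and the bar is still gripped. I'm handing in.

```bash
python3 -c "
from rig import robot
print(robot.hand_in())"
```

```text
the job is handed in; nothing more can be done
None
```

The filter cap is seated in the pump socket with its flange on the rim, turned about 45° (0.78 rad) clockwise short of the click, and still gripped at 30 N; I handed the job in at about 17 s, but no verdict came back.

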